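# Drop the pipe rack's retaining bar into its keeper

### The job

Close the steel retaining bar across the front of the pipe rack: lift it (it has a ball knob), swing it in over the front lip of its keeper, let it drop fully home into the notch between the lip and the back stop, and let go. Work in under the shelf without bumping it, and leave the fittings, tools and mug lying about where they are.

Things in the scene. Friction and masses are not known exactly. Their poses are not given: they have to be found in the camera images.
- pivot (a point): Where the bar's two hinge axes cross, on the left front post of the timber pipe rack, 70 mm above the table. Fixed to the rack: x points into the rack (away from the robot), y along its front to the left, z up. The rack is 360 mm wide; stock pipes lie in it from 35 mm behind the pivot, up to 98 mm high.
- ball (a point): Centre of the black ball knob, 40 mm across, on a 12 mm stem on the retaining bar: 120 mm from the pivot along the bar, 55 mm above the bar's centre line (125 mm above the table, bar down). Steel bar 14 mm wide, 20 mm high, 200 mm from pivot to free end, 0.3 to 0.6 kg with its ball. The ball can turn in the fingers.
- swing (a joint): Swing of the bar about the upright axis at the pivot, rad. 0: bar across the rack's front, along the pivot's -y; grows as its end comes out to the robot (bar along -x sin, -y cos of the pivot). Range -0.10 to 1.4; light friction, stays where left. In the notch it reads between -0.06 and 0.06, depending on the keeper; held in front of the lip, above 0.09.
- lift (a joint): Tilt of the bar about its level hinge at the pivot, rad. 0: level, all the way down (its lower limit, in the notch too); grows to 0.6 as the free end rises. The bar falls by its own weight when let go. Its end clears the keeper's lip above 0.13, and would ride over the back stop's top above about 0.33.
- foot (a point): Keeper's foot on the rack, 28 mm above the table, on the bar's line at swing 0, 185 mm from the pivot; pivot's axes. The dark steel keeper on it (22 mm along y): front lip 10 mm thick, top 82 mm above the table; notch 18 mm wide; back stop 12 mm thick, top 120 mm. It may be set up to 8 mm in front of or behind this point; the setting is not reported, so feel for the stop.
- shelf: Timber shelf over the bar, fixed to the rack, stock on it; not to be bumped. Frame: on the table, 100 mm along -y from the pivot, pivot's axes. Board 380 mm long, 18 mm thick, underside 238 mm above the table, front edge at x = 16 mm: no room for an upright gripper over the closed bar, so lean it 25 to 45 degrees, fingers pointing down and into the rack.
- tee: Bystander: dark steel pipe tee, 90 mm long, 41 mm high, left in front of the rack; origin at its underside.
- valve: Bystander: brass gate valve with a red handwheel, 84 mm long, 82 mm high, right in front of the rack; origin at its underside.
- flange: Bystander: round steel flange, 80 mm across, 28 mm high, on the table in front of the bay, below the path of the bar; origin at its underside.
- impeller: Bystander: white plastic pump impeller, 60 mm across, 49 mm high; origin at its underside.
- wrench: Bystander: steel wrench, 200 mm long, lying flat; origin at its underside.
- mug: Bystander: blue mug, 80 mm across, 90 mm high; origin at its underside.

How it is judged:
By the outcome, as a careful person would: the job done as asked, in the order asked, and still so for the second after the job is handed in, with the robot touching nothing.
It also fails if it takes over 48 s, if anything falls off the work surface, if the arm or the gripper's body presses on something with over 40 N, if the wrist force passes 120 N, or if a joint passes its speed limit or range.

### The arm

A 6-joint arm with a two-finger parallel gripper is mounted at the origin on the work surface. World frame = base frame: x ahead of the robot, y to its left, z up, the work surface at z = 0. Lengths are in m, angles in degrees, forces in N, time in s.
With the tool pointing down it reaches from about 0.3 to 0.75 m from the base axis. Payload 8.5 kg.
Tool frame: the origin (TCP) lies on the centre line of the jaws, within the pads' length; the fingertips stand 25 mm ahead of it and the grasp point (between the pads) lies 6 mm ahead of it; z points along the fingers, y is the line along which they close (so a half turn about z gives the same grasp; the last joint's range is limited). The gripper opens to 85 mm and grips with 20 to 120 N. Pads are 22 mm wide; open, the fingers measure 114 mm over their backs; the gripper's body (76 mm by 85 mm) begins 54 mm behind the grasp point. The pads swing forward as they close: fully open they stand 13 mm farther back than shut.
Start: joints at [-85.961, 21.807, 74.336, -0, 83.858, -12.336], TCP at [0.155, -0.528, 0.256] pointing down, gripper open.
Joint ranges: [-178.18, 178.18], [-50.72, 133.34], [12.68, 142.11], [-81.47, 261.47], [9.98, 163.14], [-165.26, 165.26]. Speed limits (degrees/s): [136.94, 136.94, 180, 180, 180, 180].

### API

Orientations are given as a 3x3 rotation matrix whose columns are the frame's x, y, z axes.
In Python, from rig import telemetry, optics, env gives the robot as it stands.
- The arm moves only by the tool send_rows, never from a script. Its argument "deltas" is a list that holds one entry, the list of rows, each a list of 7 numbers: the shift along the tool's x, y, z in m, then the turn, a rotation vector about the tool's x, y, z in rad, then the opening, from -1 (shut) to 1 (fully open), so that 0 is half open. In form: [[[x, y, z, ax, ay, az, grip], ...]]. A call has 1 to 12 rows; each row shifts and turns the commanded pose from where the row before left it, along the tool's axes as they then stand; what a row does not reach is not made up. A row lasts 1/8 s, in which the tool goes at most 62.5 mm and 10.7 degrees, less where a joint would pass 70% of its speed; a pose out of reach is approached as far as the arm can. A call is refused whole if a number of a shift passes 0.0625 or a number of a turn 0.188, either way. A call with a gripper value outside its range is refused whole. The fingers move at their own pace and stop on an object; "squeeze" is the grip in N (left out, the last holds). Time passes only in rows, so rows that do not move let the fingers close. It gives the time, the measured TCP pose, the force, the opening and the grip force at its end, in the units of the state.
- telemetry.observe(): the state, without advancing time (a new reading comes with each control period).
- optics.get_image(name): name is "scene" or "top" or "wrist"; returns a dict with "image" (400x640x3 uint8, red, green, blue), "range_z" (400x640 float32, m along the optical axis (not along the pixel's ray), 0 where there is no reading), "K" (3x3 intrinsics, pixels), "rvec" (rotation vector, rad) and "tvec" (3), from world to camera coordinates, as OpenCV has them; the wrist camera has in their place "hand_eye" (4x4, takes a point from camera to tool coordinates, whose origin is the TCP and whose axes are the flange's). Camera axes: x right, y down, z forward; pixel columns grow to the right and rows downward; lengths in m; the calibration is good to about 2 mm. A picture is of the moment at which its call begins: read the wrist's pose just before it.
- env.close_job(): hands the job in; it is judged then, once.
The state is a dict: "time_s": time; "q": joint angles; "qvel": joint speeds; "joint_efforts": joint torques, N m; "position": TCP position; "tool_rot": TCP orientation; "ft_force": force on the tool from outside, world axes, zero at the start; "wrist_torque": the same for the moment, N m; "grip_width": finger opening in m; "gripper_force": force on a finger pad.
Only numpy, scipy, OpenCV 4.12 (cv2) and the standard library are available. Lean on these libraries where they do the work, as an engineer would, in place of code of your own. Each camera call takes 0.05 s, during which the arm holds its last target. There are 200 camera calls.

## Working session

There is one attempt and no reset: what is moved stays moved. The work goes in short steps, Python scripts to look and compute and a tool call to move; the robot and the scene stay as the last step left them, time stands still between calls to the robot, and variables do not carry over. Pictures are saved under pics/ and viewed, at most 10 in all, crops included, and the job is handed in when it is done.

Besides the shell and the picture viewer there is one more tool, called after ">>>" as name(argument=value, ...), one argument or row to a line, values as JSON. send_rows: Moves the arm, as the interface text tells. Its arguments: {"type":"object","properties":{"deltas":{"type":"array"},"squeeze":{"type":"number"}},"required":["deltas"]}

```bash
mkdir -p pics; cat > h.py <<'E'
import numpy as np, cv2
from rig import telemetry, optics, env
def get(name):
    s=telemetry.observe(); d=optics.get_image(name); d['s']=s
    K=d['K']
    if name=='wrist':
        T=np.eye(4);T[:3,:3]=np.array(s['tool_rot']);T[:3,3]=s['position']
        d['T']=T@np.array(d['hand_eye'])
    else:
        R=cv2.Rodrigues(np.array(d['rvec'],float))[0];T=np.eye(4);T[:3,:3]=R;T[:3,3]=np.ravel(d['tvec']);d['T']=np.linalg.inv(T)
    z=d['range_z'];v,u=np.mgrid[:400,:640]
    P=np.stack([(u-K[0][2])/K[0][0]*z,(v-K[1][2])/K[1][1]*z,z],-1)
    d['P']=P@d['T'][:3,:3].T+d['T'][:3,3]; d['P'][z==0]=np.nan
    return d
def save(d,n,crop=None,scale=1):
    im=d['image'][...,::-1]
    if crop: im=im[crop[1]:crop[3],crop[0]:crop[2]]
    cv2.imwrite('pics/'+n,cv2.resize(im,None,fx=scale,fy=scale))
E
python3 - <<'E'
from h import *
a=get('scene');b=get('top');save(a,'s0.png');save(b,'t0.png')
print(a['T'],b['T'],a['s'])
E
```

```text
[[-0.9911224   0.11927844 -0.05872857  0.60027807]
 [ 0.13289226  0.90208789 -0.41058139  0.47587649]
 [ 0.00400483 -0.41474099 -0.9099307   1.1175033 ]
 [ 0.          0.          0.          1.        ]] [[ 0.01997706 -0.99492288  0.09863767  0.395389  ]
 [-0.99954319 -0.02211235 -0.0206021   0.02797908]
 [ 0.02267861 -0.09818104 -0.99491013  1.23628648]
 [ 0.          0.          0.          1.        ]] {'time_s': 0.0, 'q': array([-8.59608680e+01,  2.18404046e+01,  7.43875275e+01,  1.61842875e-03,
        8.38578203e+01, -1.23345052e+01]), 'qvel': array([ 0.05711881,  0.11042553, -0.04307824, -0.03360153,  0.00429343,
        0.06388314]), 'joint_efforts': array([-1.82819153e-03, -4.48465025e+01, -2.31281608e+01, -2.39991432e-04,
        4.77027294e-03,  2.68438178e-06]), 'position': array([ 0.15504124, -0.52741034,  0.25570091]), 'tool_rot': array([[ 9.59444654e-01,  2.81897054e-01, -7.74064988e-05],
       [ 2.81896851e-01, -9.59443552e-01,  1.49492214e-03],
       [ 3.47146982e-04, -1.45611571e-03, -9.99998880e-01]]), 'ft_force': array([ 0.33064352, -0.67631842,  0.21033593]), 'wrist_torque': array([-0.00528452,  0.00598484, -0.01705391]), 'gripper_force': 0.0, 'grip_width': 0.08538771408179936}
```

View pics/s0.png

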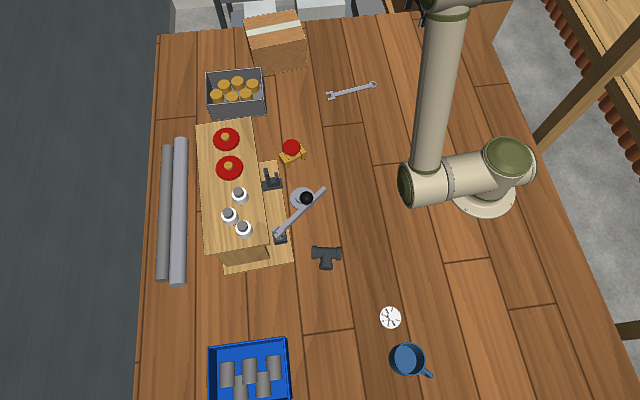

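View pics/t0.png

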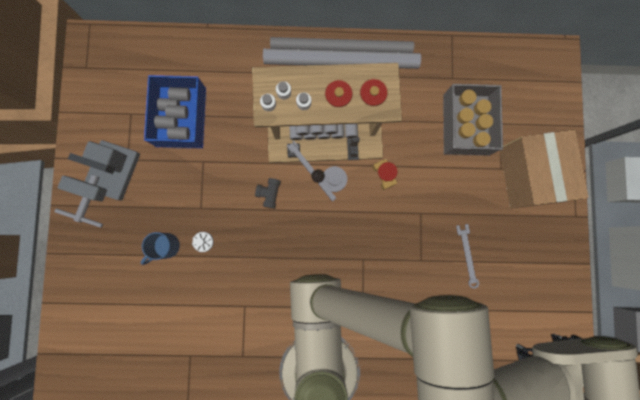

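The scene view shows the bar from (278,236) to (325,188), the ball at (306,198) and the keeper at (270,180). The top view shows the ball at (318,176), the bar hinge at (293,150), its end at (334,197) and the keeper at (352,147).

```bash
python3 - <<'E'
from h import *
for n,pts in (('scene',[(306,198),(278,234),(292,220),(322,190),(270,180),(264,178),(302,262),(250,122),(267,246),(327,256),(291,149),(205,254),(303,190)]),('top',[(318,176),(293,150),(333,196),(300,157),(352,147),(381,150),(268,156),(252,68),(400,66),(254,125),(400,121),(269,190),(386,172),(336,180)])):
    d=get(n); P=d['P']
    for u,v in pts:
        print(n,u,v,np.round(P[v,u],3),d['image'][v,u])
    hsv=cv2.cvtColor(d['image'],cv2.COLOR_RGB2HSV)
    u,v=pts[0]
    m=(d['image'].max(-1)<60); mm=np.zeros_like(m); mm[v-14:v+15,u-14:u+15]=1; m&=mm
    q=P[m]; q=q[(q[:,2]>.1)]
    A=np.c_[2*q,np.ones(len(q))]; c=np.linalg.lstsq(A,(q**2).sum(1),rcond=None)[0]
    print('ball',len(q),c[:3],(c[3]+c[:3]@c[:3])**.5,q.mean(0),q.max(0))
    # points at bar-top height
    m=(P[...,2]>.070)&(P[...,2]<.09); w=np.zeros_like(m); 
    w[(140 if n=='top' else 175):(205 if n=='top' else 250),(280 if n=='top' else 260):345]=1
    g=m&w&(np.ptp(d['image'].astype(int),axis=-1)<15)
    q=P[g]; print('bar',len(q),np.round(q[::max(1,len(q)//25)],3).tolist())
E
```

```text
scene 306 198 [0.581 0.027 0.139] [69 68 69]
scene 278 234 [0.674 0.107 0.09 ] [162 162 172]
scene 292 220 [0.63  0.065 0.078] [165 166 176]
scene 322 190 [ 0.528 -0.021  0.078] [157 159 168]
scene 270 180 [ 0.686 -0.087  0.058] [71 74 79]
scene 264 178 [ 0.708 -0.116  0.022] [211 171 112]
scene 302 262 [ 0.615  0.174 -0.   ] [153 108  67]
scene 250 122 [ 0.711 -0.169  0.257] [188 153 104]
scene 267 246 [0.715 0.117 0.021] [193 156 107]
scene 327 256 [0.54  0.177 0.04 ] [73 78 81]
scene 291 149 [ 0.608 -0.179  0.08 ] [163  26  22]
scene 205 254 [0.838 0.193 0.253] [176 145  98]
scene 303 190 [ 0.585 -0.054  0.026] [161 161 170]
ball 136 [0.58100539 0.01984087 0.12575711] 0.01820674046002253 [0.58136834 0.02455757 0.13595012] [0.59904205 0.03961126 0.14632087]
bar 318 [[0.667, -0.09, 0.082], [0.692, -0.078, 0.085], [0.523, -0.034, 0.08], [0.535, -0.017, 0.081], [0.538, -0.014, 0.075], [0.552, -0.007, 0.078], [0.555, -0.002, 0.076], [0.557, 0.007, 0.074], [0.58, 0.024, 0.081], [0.599, 0.028, 0.081], [0.59, 0.03, 0.075], [0.606, 0.036, 0.079], [0.618, 0.041, 0.079], [0.619, 0.048, 0.08]
[... 985 characters left out ...]
722] 0.015735281820077888 [0.57596452 0.0188955  0.13823593] [0.59219167 0.03483638 0.14573341]
bar 282 [[0.684, 0.094, 0.086], [0.678, 0.082, 0.074], [0.671, 0.103, 0.078], [0.668, 0.1, 0.077], [0.664, 0.097, 0.081], [0.661, 0.093, 0.082], [0.659, 0.088, 0.076], [0.656, 0.082, 0.076], [0.65, 0.081, 0.077], [0.644, 0.081, 0.077], [0.638, 0.075, 0.078], [0.632, 0.069, 0.078], [0.626, 0.066, 0.08], [0.619, 0.063, 0.081], [0.617, 0.045, 0.078], [0.611, 0.042, 0.081], [0.605, 0.036, 0.078], [0.596, 0.041, 0.08], [0.561, 0.008, 0.075], [0.555, 0.005, 0.076], [0.55, -0.001, 0.075], [0.544, -0.004, 0.076], [0.537, -0.013, 0.081], [0.531, -0.016, 0.08], [0.526, -0.023, 0.077], [0.52, -0.026, 0.078]]
```

>>> send_rows(
  deltas=[
    [[0.06,-0.0033,0,0,0,-0.11,1],[0.06,-0.0033,0,0,0,-0.11,1],[0.06,-0.0033,0,0,0,-0.11,1],[0.06,-0.0033,0,0,0,-0.11,1],[0.06,-0.0033,0,0,0,-0.11,1],[0.06,-0.0033,0,0,0,-0.11,1],[0.06,-0.0033,0,0,0,-0.11,1],[0.06,-0.0033,0,0,0,-0.11,1],[0.06,-0.0033,0,0,0,-0.11,1],[0.06,-0.0033,0,0,0,-0.11,1],[0.06,-0.0033,0,0,0,-0.11,1]],
  ],
  squeeze=30,
)

```text
time_s: 1.58
position: [0.5463, -0.0423, 0.2561]
tool_rot: [[0.071, 0.997, -0.0], [0.997, -0.071, 0.0], [0.0, -0.0, -1.0]]
ft_force: [0.5, -0.2, 0.4]
grip_width: 0.0858
gripper_force: 0.0
```

```bash
cat >> h.py <<'E'
from scipy.spatial.transform import Rotation as Ro
def pose():
    s=telemetry.observe(); T=np.eye(4);T[:3,:3]=s['tool_rot'];T[:3,3]=s['position'];return T
def tool(u,lean,grasp):
    "closing axis -u (horizontal unit), leaning toward inward; TCP 6mm behind grasp"
    y=-np.r_[u,0.];inw=np.r_[-u[1],u[0],0.]; z=np.sin(lean)*inw-np.cos(lean)*np.r_[0,0,1.]
    R=np.stack([np.cross(y,z),y,z],1); T=np.eye(4);T[:3,:3]=R;T[:3,3]=np.array(grasp)-.006*z;return T
def rows(A,B,n,straight=True):
    w=Ro.from_matrix(A[:3,:3].T@B[:3,:3]).as_rotvec()/n; dp=(B[:3,3]-A[:3,3])/n
    for k in range(n):
        R=A[:3,:3]@Ro.from_rotvec(w*k).as_matrix()
        print(np.round(np.r_[R.T@dp,w],4).tolist())
E
python3 - <<'E'
from h import *
d=get('wrist');save(d,'w0.png');P=d['P']
print(np.round(pose(),3),telemetry.observe()['q'])
t=get('top');sc=get('scene')
for d,box in ((t,(130,205,280,345)),(sc,(175,250,260,345))):
    P=d['P'];m=(P[...,2]>.225)&(P[...,2]<.27)&(P[...,0]>.6)&(abs(P[...,1])<.17)
    # front edge: min x per y bin
    q=P[m];ys=np.arange(-.16,.16,.02);e=[]
    for y in ys:
        s=q[abs(q[:,1]-y)<.01]
        if len(s)>5:e.append((y+0,np.percentile(s[:,0],3)))
    e=np.array(e);c=np.polyfit(e[:,0],e[:,1],1);print('edge',c,np.degrees(np.arctan(c[0])),np.round(np.polyval(c,e[:,0])-e[:,1],4))
    m=(P[...,2]>.072)&(P[...,2]<.084)&(np.ptp(d['image'].astype(int),axis=-1)<15)&(P[...,0]>.5)&(P[...,0]<.665)&(P[...,1]>-.06)&(P[...,1]<.12)
    q=P[m][:,:2].astype(np.float32); l=cv2.fitLine(q,cv2.DIST_HUBER,0,.001,.001).ravel();print('bar',len(q),l)
E
```

```text
[[ 0.062  0.998 -0.     0.546]
 [ 0.998 -0.062  0.003 -0.036]
 [ 0.003 -0.    -1.     0.256]
 [ 0.     0.     0.     1.   ]] [-16.24266111  21.54687573  74.75370583   0.16960245  83.76046908
 -12.72709361]
edge [-0.06409399  0.69343837] -3.6672987994435173 [ 0.0001  0.0001 -0.0002 -0.0001  0.0001  0.0001 -0.0002  0.0003  0.0001
 -0.     -0.0002 -0.0002 -0.0001  0.0005 -0.0003  0.0001]
bar 223 [0.7671075  0.64151853 0.5960516  0.03596828]
edge [-0.06833894  0.70048959] -3.9094543686692695 [-0.0002  0.0005  0.0005 -0.0002 -0.0017  0.0006  0.0014  0.0003 -0.0016
 -0.0005  0.0004  0.0004 -0.0001  0.0001  0.0002 -0.0002]
bar 217 [0.7703021 0.6376791 0.6080103 0.044487 ]
```

View pics/w0.png

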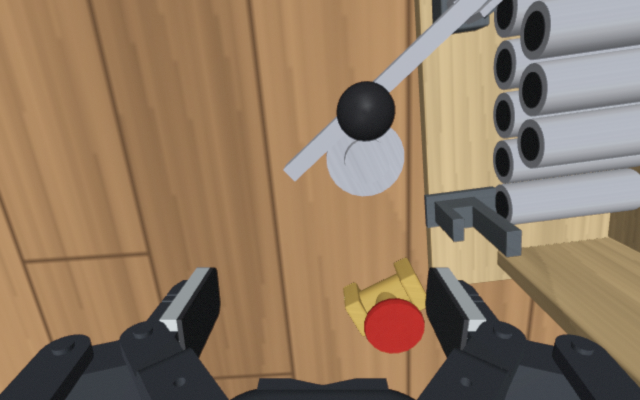

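The wrist view shows the ball at (365,110), the bar end at (292,172), and the keeper's lip at (460,225) and back stop at (500,230). I measure them from here.

```bash
python3 - <<'E'
from h import *
d=get('wrist');P=d['P'];K=d['K'];T=d['T'];im=d['image'].astype(int)
m=np.zeros((400,640),np.uint8);m[60:150,320:410]=(im.max(-1)<75)[60:150,320:410]
c=max(cv2.findContours(m,0,2)[0],key=cv2.contourArea);(u,v),r=cv2.minEnclosingCircle(c)
ray=T[:3,:3]@np.r_[(u-K[0][2])/K[0][0],(v-K[1][2])/K[1][1],1]
o=T[:3,3];print('ball',u,v,r,'at z.125',o+ray*(.125-o[2])/ray[2],'radius depth',K[0][0]*.02/r,(o[2]-.125)/-ray[2])
q=P[m>0];q=q[q[:,2]>.115];A=np.c_[2*q,np.ones(len(q))];s=np.linalg.lstsq(A,(q**2).sum(1),rcond=None)[0];print('sphere',s[:3],(s[3]+s[:3]@s[:3])**.5)
m=(P[...,2]>.072)&(P[...,2]<.084)&(np.ptp(im,axis=-1)<18)&(im[...,0]>110)&(P[...,0]<.66)&(P[...,1]>-.06)
l=cv2.fitLine(P[m][:,:2].astype(np.float32),cv2.DIST_HUBER,0,.001,.001).ravel();print('bar',m.sum(),l)
q=P[m][:,:2];print('end proj',(q@l[:2]).min())
# keeper tops
k=(im.max(-1)<120)&(np.ptp(im,axis=-1)<20);a=np.radians(-3.75);X=np.r_[np.cos(a),-np.sin(a)]*1;X=np.r_[np.cos(a),-np.sin(a)]
for z0,z1 in ((.077,.087),(.114,.125)):
    w=k&(P[...,2]>z0)&(P[...,2]<z1);w[:180]=0;w[265:]=0;w[:,540:]=0
    q=P[w];print(z0,len(q),q.mean(0),'x rack',np.percentile(q[:,:2]@X,[2,98]))
E
```

```text
ball 365.5 111.5 29.740644454956055 at z.125 [0.57839377 0.02002261 0.125     ] radius depth 0.23911781916168393 0.24081687562536402
sphere [0.57869595 0.01933438 0.12423783] 0.019457416878586653
bar 3370 [0.7716295  0.6360722  0.5972598  0.03517909]
end proj 0.3793630403889772
0.077 443 [ 0.67034011 -0.0871311   0.08143214] x rack [0.64939563 0.68718236]
0.114 473 [ 0.68925205 -0.08710887  0.11872707] x rack [0.67719751 0.68809556]
```

```bash
python3 - <<'E'
from h import *
u=np.array([-.7716,-.636]);b=np.array([.5785,.0197,.1245]);L=np.radians(37)
G=tool(u,L,b);B=G.copy();B[:3,3]-=.1*G[:3,2]
print(np.round(B,3));rows(pose(),B,6)
E
```

```text
[[-0.508  0.772  0.383  0.538]
 [ 0.616  0.636 -0.464  0.069]
 [-0.602 -0.    -0.799  0.209]
 [ 0.     0.     0.     1.   ]]
[0.0186, -0.0027, 0.0078, -0.0411, -0.1023, -0.1226]
[0.0195, -0.0007, 0.0058, -0.0411, -0.1023, -0.1226]
[0.0199, 0.0016, 0.0038, -0.0411, -0.1023, -0.1226]
[0.0199, 0.0039, 0.0019, -0.0411, -0.1023, -0.1226]
[0.0194, 0.0063, 0.0001, -0.0411, -0.1023, -0.1226]
[0.0184, 0.0086, -0.0015, -0.0411, -0.1023, -0.1226]
```

>>> send_rows(
  deltas=[
    [[0.0186,-0.0027,0.0078,-0.0411,-0.1023,-0.1226,1],[0.0195,-0.0007,0.0058,-0.0411,-0.1023,-0.1226,1],[0.0199,0.0016,0.0038,-0.0411,-0.1023,-0.1226,1],[0.0199,0.0039,0.0019,-0.0411,-0.1023,-0.1226,1],[0.0194,0.0063,0.0001,-0.0411,-0.1023,-0.1226,1],[0.0184,0.0086,-0.0015,-0.0411,-0.1023,-0.1226,1],[0,0,0,0,0,0,1],[0,0,0,0,0,0,1]],
  ],
)

```text
time_s: 2.78
position: [0.5388, 0.0669, 0.2098]
tool_rot: [[-0.504, 0.775, 0.381], [0.62, 0.632, -0.465], [-0.602, 0.002, -0.799]]
ft_force: [0.4, -0.5, -0.4]
grip_width: 0.0855
gripper_force: 0.0
```

```bash
python3 - <<'E'
from h import *
u=np.array([-.7716,-.636]);b=np.array([.5785,.0197,.1245]);L=np.radians(37)
print(telemetry.observe()['q'])
d=get('wrist');save(d,'w1.png');P=d['P'];im=d['image'];T=d['T'];K=d['K']
c=T[:3,:3].T@(b-T[:3,3]);px=np.array(K)@c/c[2];print('expect',px)
x,y=px[:2].astype(int);m=np.zeros((400,640),np.uint8);y0,x0=max(0,y-60),x-60;m[y0:y+60,x0:x+60]=(im.max(-1)<75)[y0:y+60,x0:x+60]
q=P[m>0];q=q[np.linalg.norm(q-b,axis=1)<.027];A=np.c_[2*q,np.ones(len(q))];s=np.linalg.lstsq(A,(q**2).sum(1),rcond=None)[0];print('sphere',len(q),s[:3],(s[3]+s[:3]@s[:3])**.5)
cc=cv2.findContours(m,0,2)[0];cc=max(cc,key=cv2.contourArea);print(cv2.minEnclosingCircle(cc))
rows(pose(),tool(u,L,b),5)
E
```

```text
[  7.17257119  20.72384144  93.30897735 -40.35868297  51.84568067
 -10.3494945 ]
expect [324.41508811 211.48364668   1.        ]
sphere 2735 [0.57884893 0.01971929 0.12383882] 0.019591962002359797
((330.0, 226.0), 45.88037872314453)
[0.0005, 0.0001, 0.0199, -0.0003, 0.0, -0.0011]
[0.0005, 0.0001, 0.0199, -0.0003, 0.0, -0.0011]
[0.0005, 0.0001, 0.0199, -0.0003, 0.0, -0.0011]
[0.0005, 0.0001, 0.0199, -0.0003, 0.0, -0.0011]
[0.0005, 0.0001, 0.0199, -0.0003, 0.0, -0.0011]
```

View pics/w1.png

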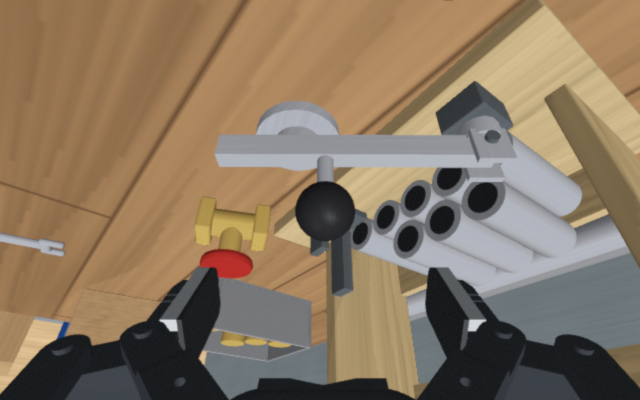

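The ball sits at (325,211), centred between the fingers, and the sphere fit agrees with the earlier position. I approach and close.

>>> send_rows(
  deltas=[
    [[0.0005,0,0.02,0,0,0,1],[0.0005,0,0.02,0,0,0,1],[0.0005,0,0.02,0,0,0,1],[0.0005,0,0.02,0,0,0,1],[0.0005,0,0.02,0,0,0,1],[0,0,0,0,0,0,1],[0,0,0,0,0,0,-1],[0,0,0,0,0,0,-1],[0,0,0,0,0,0,-1],[0,0,0,0,0,0,-1],[0,0,0,0,0,0,-1],[0,0,0,0,0,0,-1]],
  ],
  squeeze=35,
)

```text
time_s: 4.32
position: [0.5754, 0.0235, 0.1282]
tool_rot: [[-0.507, 0.772, 0.384], [0.617, 0.635, -0.464], [-0.602, 0.001, -0.798]]
ft_force: [0.8, 2.6, 2.0]
grip_width: 0.0383
gripper_force: 35.0
```

```bash
cat >> h.py <<'E'
piv=np.array([.6714,.096,.070]);yaw=.0653;u0=np.array([-.7716,-.636])
def M(s,l):
    R=Ro.from_euler('z',yaw)*Ro.from_euler('z',-s)*Ro.from_euler('x',-l)  # bar along -y
    T=np.eye(4);T[:3,:3]=R.as_matrix();T[:3,3]=piv;return T
s0=.9467
def seq(T0,a,b,n):
    "rows carrying the tool from (s,l)=a to b with the bar held rigidly"
    prev=T0
    for k in range(1,n+1):
        c=np.array(a)+(np.array(b)-a)*k/n
        B=M(*c)@np.linalg.inv(M(*a))@T0
        p=prev[:3,:3].T@(B[:3,3]-prev[:3,3]);w=Ro.from_matrix(prev[:3,:3].T@B[:3,:3]).as_rotvec()
        print(np.round(np.r_[p,w],4).tolist());prev=B
    return prev
E
python3 - <<'E'
from h import *
print(M(s0,0)[:3,:3]@[0,-1,0],M(s0,.2)[:3,:3]@[0,-1,0])
T=pose();print(T[:3,3]+.006*T[:3,2],M(s0,0)@[0,-.12,.055,1]);T=seq(T,(s0,0),(s0,.21),4);print(np.round(T,3))
print('swing');T=seq(T,(s0,.21),(.13,.21),12);print(np.round(T,3))
E
```

```text
[-0.77163013 -0.63607149  0.        ] [-0.75624891 -0.6233924   0.19866933]
[0.5777141  0.02072187 0.12343912] [0.57880438 0.01967142 0.125      1.        ]
[-0.0037, 0.0032, -0.005, 0.0419, -0.0, -0.0316]
[-0.0037, 0.0032, -0.005, 0.0419, -0.0, -0.0316]
[-0.0037, 0.0032, -0.005, 0.0419, -0.0, -0.0316]
[-0.0037, 0.0032, -0.005, 0.0419, -0.0, -0.0316]
[[-0.603  0.755  0.255  0.587]
 [ 0.537  0.622 -0.57   0.033]
 [-0.589 -0.207 -0.781  0.152]
 [ 0.     0.     0.     1.   ]]
swing
[-0.0057, -0.0001, 0.0043, -0.0401, -0.0141, -0.0531]
[-0.0057, -0.0001, 0.0043, -0.0401, -0.0141, -0.0531]
[-0.0057, -0.0001, 0.0043, -0.0401, -0.0141, -0.0531]
[-0.0057, -0.0001, 0.0043, -0.0401, -0.0141, -0.0531]
[-0.0057, -0.0001, 0.0043, -0.0401, -0.0141, -0.0531]
[-0.0057, -0.0001, 0.0043, -0.0401, -0.0141, -0.0531]
[-0.0057, -0.0001, 0.0043, -0.0401, -0.0141, -0.0531]
[-0.0057, -0.0001, 0.0043, -0.0401, -0.0141, -0.0531]
[-0.0057, -0.0001, 0.0043, -0.0401, -0.0141, -0.0531]
[-0.0057, -0.0001, 0.0043, -0.0401, -0.0141, -0.0531]
[-0.0057, -0.0001, 0.0043, -0.0401, -0.0141, -0.0531]
[-0.0057, -0.0001, 0.0043, -0.0401, -0.0141, -0.0531]
[[-0.805  0.064  0.59   0.659]
 [-0.072  0.976 -0.204 -0.009]
 [-0.589 -0.207 -0.781  0.152]
 [ 0.     0.     0.     1.   ]]
```

>>> send_rows(
  deltas=[
    [[-0.0037,0.0032,-0.005,0.0419,0,-0.0316,-1],[-0.0037,0.0032,-0.005,0.0419,0,-0.0316,-1],[-0.0037,0.0032,-0.005,0.0419,0,-0.0316,-1],[-0.0037,0.0032,-0.005,0.0419,0,-0.0316,-1],[0,0,0,0,0,0,-1],[0,0,0,0,0,0,-1]],
  ],
)

```text
time_s: 5.08
position: [0.5862, 0.0327, 0.1513]
tool_rot: [[-0.603, 0.756, 0.254], [0.538, 0.621, -0.57], [-0.589, -0.207, -0.782]]
ft_force: [1.0, 1.2, -0.3]
grip_width: 0.038
gripper_force: 35.4
```

```bash
cat >> h.py <<'E'
def barcheck():
    d=get('wrist');P=d['P'];im=d['image'].astype(int)
    m=(np.ptp(im,axis=-1)<25)&(im[...,0]>90)
    r=P-piv; best=None
    for s in np.arange(-.1,1.1,.01):
        for l in np.arange(0,.4,.02):
            q=r@M(s,l)[:3,:3]
            k=(m&(abs(q[...,0])<.009)&(abs(q[...,2]-.003)<.010)&(q[...,1]<-.02)&(q[...,1]>-.205)).sum()
            if best is None or k>best[0]: best=(k,s,l)
    s,l=best[1:];q=r@M(s,l)[:3,:3];w=m&(abs(q[...,0])<.012)&(abs(q[...,2])<.013)&(q[...,1]<-.02)&(q[...,1]>-.21)
    p=P[w]; e=p-p.mean(0);v=np.linalg.svd(e,full_matrices=False)[2][0]; v*=np.sign(v[:2]@(M(s,l)[:3,:3]@[0,-1,0])[:2])
    vr=Ro.from_euler('z',-yaw).apply(v)
    print('bar n',best,'swing %.3f lift %.3f'%(np.arctan2(-vr[0],-vr[1]),np.arcsin(vr[2])));return d
E
python3 -c "
from h import *
d=barcheck();save(d,'w2.png')"
```

```text
bar n (np.int64(16450), np.float64(0.9499999999999994), np.float64(0.18)) swing 0.948 lift 0.182
```

View pics/w2.png

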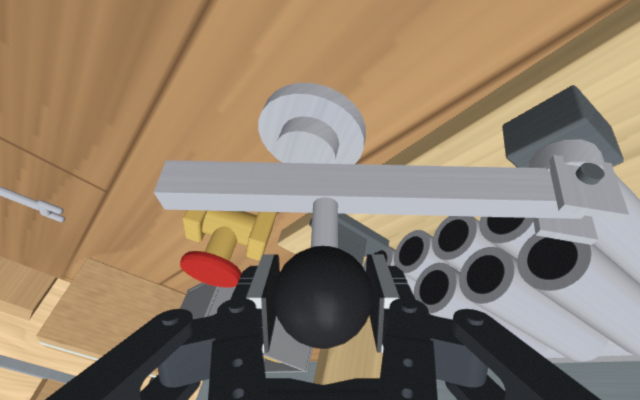

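The ball (325,295) is held squarely, the bar is up at about 0.19 rad, and the flange is untouched. I swing in.

>>> send_rows(
  deltas=[
    [[-0.0057,-0.0001,0.0043,-0.0401,-0.0141,-0.0531,-1],[-0.0057,-0.0001,0.0043,-0.0401,-0.0141,-0.0531,-1],[-0.0057,-0.0001,0.0043,-0.0401,-0.0141,-0.0531,-1],[-0.0057,-0.0001,0.0043,-0.0401,-0.0141,-0.0531,-1],[-0.0057,-0.0001,0.0043,-0.0401,-0.0141,-0.0531,-1],[-0.0057,-0.0001,0.0043,-0.0401,-0.0141,-0.0531,-1],[-0.0057,-0.0001,0.0043,-0.0401,-0.0141,-0.0531,-1],[-0.0057,-0.0001,0.0043,-0.0401,-0.0141,-0.0531,-1],[-0.0057,-0.0001,0.0043,-0.0401,-0.0141,-0.0531,-1],[-0.0057,-0.0001,0.0043,-0.0401,-0.0141,-0.0531,-1],[-0.0057,-0.0001,0.0043,-0.0401,-0.0141,-0.0531,-1]],
  ],
)

```text
time_s: 6.5
position: [0.6514, -0.009, 0.152]
tool_rot: [[-0.808, 0.131, 0.574], [-0.017, 0.969, -0.245], [-0.589, -0.208, -0.781]]
ft_force: [1.3, -2.0, -1.0]
grip_width: 0.0383
gripper_force: 35.5
```

```bash
python3 - <<'E'
from h import *
d=barcheck();save(d,'w3.png');s=telemetry.observe();print(s['ft_force'],s['position'],s['q'],s['grip_width'])
E
```

```text
bar n (np.int64(16723), np.float64(0.19999999999999982), np.float64(0.18)) swing 0.207 lift 0.186
[ 1.40406676 -0.64756333 -0.34639809] [ 0.65185709 -0.00924694  0.15179103] [ -7.83129539  28.70569536  92.01974103 -24.1155129   23.47495592
 -75.14979117] 0.037982285331322
```

View pics/w3.png

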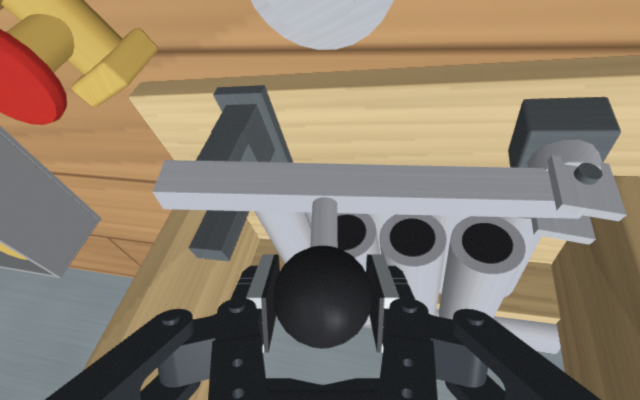

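>>> send_rows(
  deltas=[
    [[-0.0035,-0.0001,0.0027,-0.0249,-0.0087,-0.0329,-1],[-0.0035,-0.0001,0.0027,-0.0249,-0.0087,-0.0329,-1],[-0.0035,-0.0001,0.0027,-0.0249,-0.0087,-0.0329,-1],[0,0,0,0,0,0,-1],[0,0,0,0,0,0,-1]],
  ],
)

```text
time_s: 7.18
position: [0.6647, -0.0106, 0.1521]
tool_rot: [[-0.8, 0.011, 0.6], [-0.116, 0.978, -0.172], [-0.589, -0.208, -0.781]]
ft_force: [1.0, -7.3, 1.9]
grip_width: 0.0382
gripper_force: 35.9
```

```bash
python3 - <<'E'
from h import *
d=barcheck();s=telemetry.observe();print(s['ft_force'],s['position'],s['wrist_torque'])
P=d['P'];im=d['image'].astype(int);k=(im.max(-1)<125)&(np.ptp(im,axis=-1)<22);q=Ro.from_euler('z',-yaw).apply((P-piv).reshape(-1,3)).reshape(P.shape)
for z0,z1 in ((.004,.017),(.042,.056)):
    w=k&(q[...,2]>z0)&(q[...,2]<z1)&(q[...,1]<-.165)&(q[...,1]>-.205)&(abs(q[...,0])<.04)
    p=q[w];print(z0,len(p),np.percentile(p[:,0],[2,50,98]) if len(p) else 0)
E
```

```text
bar n (np.int64(16802), np.float64(0.0799999999999999), np.float64(0.18)) swing 0.078 lift 0.188
[ 1.19058388 -6.74043072  1.29702857] [ 0.66466972 -0.01063346  0.15216099] [-0.66436649 -0.05000468 -0.72793332]
0.004 990 [-0.02717116 -0.02490625 -0.01714686]
0.042 962 [0.00066997 0.00236794 0.0116232 ]
```

>>> send_rows(
  deltas=[
    [[-0.0006,0,0.0004,-0.004,-0.0014,-0.0053,-1],[-0.0006,0,0.0004,-0.004,-0.0014,-0.0053,-1],[-0.0006,0,0.0004,-0.004,-0.0014,-0.0053,-1],[-0.0006,0,0.0004,-0.004,-0.0014,-0.0053,-1],[-0.0006,0,0.0004,-0.004,-0.0014,-0.0053,-1],[0,0,0,0,0,0,-1],[0,0,0,0,0,0,-1]],
  ],
)

```text
time_s: 8.1
position: [0.6683, -0.0107, 0.1524]
tool_rot: [[-0.795, -0.023, 0.606], [-0.144, 0.978, -0.152], [-0.589, -0.208, -0.781]]
ft_force: [0.4, -7.5, 2.4]
grip_width: 0.038
gripper_force: 36.0
```

>>> send_rows(
  deltas=[
    [[-0.0006,0,0.0004,-0.004,-0.0014,-0.0053,-1],[0,0,0,0,0,0,-1],[0,0,0,0,0,0,-1]],
  ],
)

```text
time_s: 8.48
position: [0.669, -0.0107, 0.1524]
tool_rot: [[-0.794, -0.029, 0.607], [-0.149, 0.978, -0.148], [-0.589, -0.208, -0.781]]
ft_force: [0.3, -7.7, 1.7]
grip_width: 0.038
gripper_force: 36.0
```

>>> send_rows(
  deltas=[
    [[-0.0006,0,0.0004,-0.004,-0.0014,-0.0053,-1],[0,0,0,0,0,0,-1],[0,0,0,0,0,0,-1]],
  ],
)

```text
time_s: 8.85
position: [0.6696, -0.0107, 0.1524]
tool_rot: [[-0.793, -0.036, 0.608], [-0.154, 0.978, -0.144], [-0.589, -0.208, -0.781]]
ft_force: [0.3, -8.1, 2.6]
grip_width: 0.038
gripper_force: 36.1
```

>>> send_rows(
  deltas=[
    [[-0.0006,0,0.0004,-0.004,-0.0014,-0.0053,-1],[0,0,0,0,0,0,-1],[0,0,0,0,0,0,-1]],
  ],
)

```text
time_s: 9.22
position: [0.6699, -0.0107, 0.1525]
tool_rot: [[-0.793, -0.042, 0.608], [-0.159, 0.977, -0.14], [-0.588, -0.207, -0.781]]
ft_force: [-4.1, -8.4, 3.9]
grip_width: 0.0382
gripper_force: 36.4
```

>>> send_rows(
  deltas=[
    [[-0.0006,0,0.0004,-0.004,-0.0014,-0.0053,-1],[0,0,0,0,0,0,-1],[0,0,0,0,0,0,-1]],
  ],
)

```text
time_s: 9.6
position: [0.6703, -0.0107, 0.1524]
tool_rot: [[-0.792, -0.048, 0.608], [-0.164, 0.977, -0.135], [-0.588, -0.207, -0.782]]
ft_force: [-7.7, -7.9, 6.2]
grip_width: 0.0381
gripper_force: 36.6
```

```bash
python3 -c "
from h import *
d=barcheck();s=telemetry.observe();print(s['ft_force'],s['position'],s['wrist_torque'])"
```

```text
bar n (np.int64(17134), np.float64(0.029999999999999943), np.float64(0.18)) swing 0.034 lift 0.191
[-6.5965103  -8.67181509  6.6360305 ] [ 0.67026732 -0.01069664  0.15247139] [-1.14457708  0.4728324  -1.79111298]
```

>>> send_rows(
  deltas=[
    [[0.001,0,-0.0007,0.0066,0.0023,0.0087,-1],[0.001,0,-0.0007,0.0066,0.0023,0.0087,-1],[0,0,0,0,0,0,-1],[0,0,0,0,0,0,-1]],
  ],
)

```text
time_s: 10.15
position: [0.6687, -0.0106, 0.1525]
tool_rot: [[-0.794, -0.027, 0.607], [-0.148, 0.978, -0.149], [-0.589, -0.208, -0.781]]
ft_force: [0.6, -7.3, 1.4]
grip_width: 0.038
gripper_force: 35.9
```

```bash
python3 -c "
from h import *
d=barcheck();s=telemetry.observe();print(s['ft_force'],s['position'],s['wrist_torque'])
T=seq(pose(),(.0455,.19),(.0455,.0),6)"
```

```text
bar n (np.int64(17025), np.float64(0.039999999999999925), np.float64(0.18)) swing 0.041 lift 0.191
[ 1.14108636 -7.62886698  2.27083595] [ 0.66873589 -0.01065083  0.1524705 ] [-0.7606875  -0.04498743 -0.83793349]
[0.0023, -0.0018, 0.0031, -0.0252, -0.0003, 0.0191]
[0.0023, -0.0018, 0.0031, -0.0252, -0.0003, 0.0191]
[0.0023, -0.0018, 0.0031, -0.0252, -0.0003, 0.0191]
[0.0023, -0.0018, 0.0031, -0.0252, -0.0003, 0.0191]
[0.0023, -0.0018, 0.0031, -0.0252, -0.0003, 0.0191]
[0.0023, -0.0018, 0.0031, -0.0252, -0.0003, 0.0191]
```

>>> send_rows(
  deltas=[
    [[0.0023,-0.0018,0.0031,-0.0252,-0.0003,0.0191,-1],[0.0023,-0.0018,0.0031,-0.0252,-0.0003,0.0191,-1],[0.0023,-0.0018,0.0031,-0.0252,-0.0003,0.0191,-1],[0,0,0,0,0,0,-1]],
  ],
)

```text
time_s: 10.7
position: [0.6689, -0.0183, 0.1416]
tool_rot: [[-0.796, -0.027, 0.605], [-0.09, 0.993, -0.074], [-0.599, -0.113, -0.793]]
ft_force: [1.2, -7.0, 0.9]
grip_width: 0.0383
gripper_force: 36.0
```

>>> send_rows(
  deltas=[
    [[0.0023,-0.0018,0.0031,-0.0252,-0.0003,0.0191,-1],[0.0023,-0.0018,0.0031,-0.0252,-0.0003,0.0191,-1],[0,0,0,0,0,0,-1]],
  ],
)

```text
time_s: 11.08
position: [0.6691, -0.0226, 0.1341]
tool_rot: [[-0.797, -0.027, 0.604], [-0.052, 0.998, -0.024], [-0.602, -0.05, -0.797]]
ft_force: [1.0, -7.6, 0.3]
grip_width: 0.0382
gripper_force: 36.1
```

```bash
python3 -c "
from h import *
d=barcheck();s=telemetry.observe();print(s['ft_force'],s['position'],s['wrist_torque'])"
```

```text
bar n (np.int64(15947), np.float64(0.049999999999999906), np.float64(0.02)) swing 0.039 lift 0.042
[ 0.52960633 -7.88215572  0.74779324] [ 0.66910462 -0.02252116  0.13426712] [-0.70116989  0.1473896  -0.75467817]
```

>>> send_rows(
  deltas=[
    [[0.0023,-0.0018,0.0031,-0.0252,-0.0003,0.0191,-1],[0,0,0,0,0,0,-1],[0,0,0,0,0,0,-1]],
  ],
)

```text
time_s: 11.5
position: [0.6692, -0.0244, 0.1306]
tool_rot: [[-0.797, -0.027, 0.604], [-0.034, 0.999, 0.001], [-0.603, -0.02, -0.797]]
ft_force: [1.7, -7.9, 0.5]
grip_width: 0.0379
gripper_force: 36.1
```

```bash
python3 -c "
from h import *
d=barcheck();s=telemetry.observe();print(s['ft_force'],s['position'],s['wrist_torque'])"
```

```text
bar n (np.int64(15098), np.float64(0.049999999999999906), np.float64(0.0)) swing 0.037 lift 0.014
[ 0.71393826 -7.65389055  0.1260383 ] [ 0.66926778 -0.02443132  0.13066296] [-0.73486212  0.1281113  -0.79606738]
```

>>> send_rows(
  deltas=[
    [[0.0015,-0.0012,0.002,-0.017,0,0.013,-1],[0,0,0,0,0,0,-1],[0,0,0,0,0,0,-1]],
  ],
)

```text
time_s: 11.92
position: [0.6695, -0.0254, 0.1286]
tool_rot: [[-0.797, -0.028, 0.604], [-0.022, 1.0, 0.018], [-0.604, 0.001, -0.797]]
ft_force: [0.3, -6.7, 2.4]
grip_width: 0.0381
gripper_force: 36.3
```

>>> send_rows(
  deltas=[
    [[0,0,0,0,0,0,-0.1],[0,0,0,0,0,0,0.3],[0,0,0,0,0,0,0.7],[0,0,0,0,0,0,1],[0,0,0,0,0,0,1],[0,0,0,0,0,0,1]],
  ],
)

```text
time_s: 12.68
position: [0.6693, -0.0241, 0.128]
tool_rot: [[-0.797, -0.03, 0.603], [-0.023, 1.0, 0.02], [-0.603, 0.003, -0.798]]
ft_force: [-0.3, 0.3, -0.2]
grip_width: 0.0854
gripper_force: 0.0
```

```bash
python3 -c "
from h import *
d=barcheck();save(d,'w4.png');s=telemetry.observe();print(s['ft_force'],s['position'],s['grip_width'])"
```

```text
bar n (np.int64(14811), np.float64(0.039999999999999925), np.float64(0.0)) swing 0.033 lift 0.005
[-0.75247407 -0.06108306  0.28389215] [ 0.66931241 -0.02413092  0.1279795 ] 0.08558509930644909
```

View pics/w4.png

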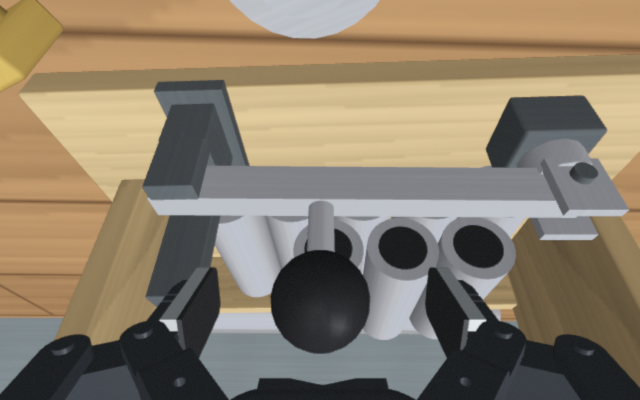

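The bar lies level behind the lip (175,150) and in front of the back stop, and the fingers are clear of the ball at (320,300). I withdraw along the fingers.

>>> send_rows(
  deltas=[
    [[0,0,-0.015,0,0,0,1],[0,0,-0.025,0,0,0,1],[0,0,-0.03,0,0,0,1],[0,0,-0.03,0,0,0,1],[0,0,-0.03,0,0,0,1],[0,0,-0.02,0,0,0,1],[0,0,0,0,0,0,1],[0,0,0,0,0,0,1],[0,0,0,0,0,0,1]],
  ],
)

```text
time_s: 13.85
position: [0.579, -0.0272, 0.2469]
tool_rot: [[-0.798, -0.03, 0.602], [-0.022, 1.0, 0.021], [-0.602, 0.003, -0.798]]
ft_force: [-0.0, 1.3, 0.6]
grip_width: 0.0858
gripper_force: 0.0
```

```bash
python3 -c "
from h import *
d=barcheck();s=telemetry.observe();print(s['ft_force'],s['position'])
save(d,'w5.png')"
```

```text
bar n (np.int64(4484), np.float64(0.049999999999999906), np.float64(0.0)) swing 0.036 lift 0.008
[-0.00658384  0.18688505 -0.97460661] [ 0.57903104 -0.0271879   0.24687463]
```

View pics/w5.png

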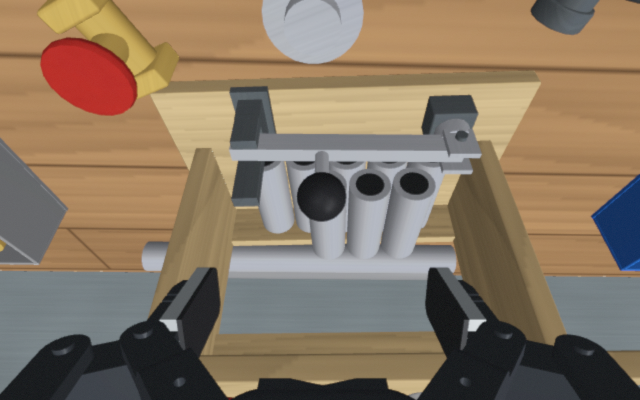

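The bar rests level in the notch, between the lip at (250,120) and the stop at (248,182). The valve, flange and tee in view are undisturbed, and the gripper is clear.

```bash
python3 -c "
from rig import env
print(env.close_job())"
```

```text
the job is handed in; nothing more can be done
None
```

The retaining bar is closed: it sits level and fully down in the keeper's notch (swing about 0.04 rad), released, with the gripper clear, and I handed the job in at about 14 s with no verdict shown.

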